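Swing and relock the pour-over coffee arm

ROBOT

A 6-joint arm with a two-finger parallel gripper is mounted at the origin on a cart in front of the work surface, level with it; the furniture and walls round the work are solid. World frame = base frame: x ahead of the robot, y to its left, z up, the work surface at z = 0. Lengths are in mm, angles in rad, forces in N, time in s.
With the tool pointing down it reaches from about 325 to 875 mm from the base axis. Payload 4.4 kg.
Tool frame: the origin (TCP) lies midway between the tips of the shut fingers; the grasp point (between the pads) lies 19 mm behind it (tcp_to_grasp is the distance from the TCP to the grasp point, in mm); z points along the fingers, y is the line along which they close (so a half turn about z gives the same grasp; the last joint's range is limited). The gripper opens to 85 mm and grips with 20 to 120 N. Pads are 22 mm wide; open, the fingers measure 114 mm over their backs; the gripper's body (76 mm by 85 mm) begins 54 mm behind the grasp point. The pads swing forward as they close: fully open they stand 13 mm farther back than shut.
Start: joints at [-1.282, 0.207, 1.542, -0, 1.393, -0.15], TCP at [244.8, -520.289, 202.282] pointing down, gripper open.
Joint ranges: [-2.73, 2.73], [-0.86, 2.22], [0.23, 2.46], [-1.11, 4.25], [0.08, 2.63], [-2.82, 2.82]. Speed limits (rad/s): [2.79, 2.79, 3.14, 3.14, 3.14, 3.14].

INTERFACE

Orientations are given as a unit quaternion [w, x, y, z].
In Python, from station import * gives the robot as it stands.
- The arm moves only by the tool drive_tool, never from a script. Its argument "targets" is a list of rows, each a list of 4 numbers: the shift along the world's x, y, z as a fraction of full scale, then the turn about the world's z as a fraction of full scale. A call has 1 to 5 rows; each row shifts and turns the commanded pose from where the row before left it; what a row does not reach is not made up. Full scale, the value 1, is 400 mm for a shift and 360 degrees for a turn. A row lasts 1/10 s, in which the tool goes at most 50 mm and 8.59 degrees, less where a joint would pass 70% of its speed; a pose out of reach is approached as far as the arm can. A call with a number of a shift or a turn outside -1 to 1 is refused whole. A call with a gripper value outside its range is refused whole. "gripper" is the opening, from 0 (shut) to 1 (fully open), set as the call begins (left out, the last holds). The fingers move at their own pace and stop on an object; "squeeze" is the grip in N (left out, the last holds). Time passes only in rows, so rows that do not move let the fingers close. It gives the time, the measured TCP pose, the force, the opening and the grip force at its end, in the units of the state.
- state(): the state, without advancing time (a new reading comes with each control period).
- get_image(name): name is "side" or "top"; returns a dict with "frame" (384x512x3 uint8, red, green, blue), "intrinsics" (3x3 intrinsics, pixels), "cam_to_world" (4x4, takes a point from camera to world coordinates). Camera axes: x right, y down, z forward; pixel columns grow to the right and rows downward; lengths in mm; the calibration is good to about 2 mm. A picture is of the moment at which its call begins. There is no depth.
- sign_off(): hands the job in; it is judged then, once.
Trained networks look in a picture, given as the dict that the camera call returned (one of the last four; its "shot" number tells which), for a name from the list of things; names that differ only in an ending like _2 or _b are one class to them, and where a whole thing is asked for, a point or a joint stands for the part that bears it (a point fixed in the world has none). Each returns a list of dicts, best first, with "conf" (0 to 1); they miss things now and then, are a little off and sometimes report something else, mostly with a low value. They report only what shows in the picture. A call takes as long as a camera call.
- find_in(name, picture): "location" ([column, row] in pixels, amid what is visible of it).
- mark_of(name, picture): "location" ([column, row] in pixels: a listed point, or the origin of a listed thing).
The state is a dict: "t": time; "joint_positions": joint angles; "dq": joint speeds; "joint_torque": joint torques, N m; "tool_pos": TCP position; "eef_rot": TCP orientation; "contact_force": force on the tool from outside, world axes, zero at the start; "torque": the same for the moment, N m; "gripper_width": finger opening in mm; "grasp_force": force on a finger pad.
Only numpy, scipy, OpenCV 4.12 (cv2) and the standard library are available. Lean on these libraries where they do the work, as an engineer would, in place of code of your own. Each camera call takes 0.05 s, during which the arm holds its last target. There are 200 camera calls.

TASK

Get the coffee stand ready for the green-and-white mug on its tray: pull up the red locking knob on the swivel arm and twist it so that it stays up by itself, let go of it, and swing the arm by its wooden handle until the dripper is over the mouth of that mug. Then twist the knob back and let its pin spring fully home in the slot of the stop there, so that the arm is locked; leave the mugs and the other things on the worktop where they stand, and let go.

Things in the scene. Friction and masses are not known exactly. Their poses are not given: they have to be found in the camera images.
- stand: Pour-over coffee stand, fixed: wooden tray 12 mm thick with a dark upright column. Origin: on the column's axis at worktop height (tray reaches 165 mm to its -x side, 50 mm to +x, 172 mm to either y side); its -x axis points from the column towards the robot, z up. The mugs stand loose on the tray, one on its +y and one on its -y side; which is which varies.
- track (a point): On the column's axis, 128 mm above the worktop: top of the level index track (50 mm mean radius). Three slots for the 8 mm locking pin, 10.4 mm wide, 12 mm deep: a steel one at arm angle 0 (parked), and one in each brass stop, near arm angles -1.05 and +1.05 rad. The stops were set by hand: each slot lies anywhere within 0.07 rad of that and must be felt for.
- brew_arm (a joint): Angle of the swivel arm about the column, rad: 0 = parked, along the stand's -x axis; grows counter-clockwise seen from above (towards the stand's -y side). Range -1.3 to 1.3. With the pin out it turns with slight friction (about 1 N at the handle) and stays where left. Starts near 0, pin in the parked slot (0.024 rad of play either way).
- plunger_lift (a joint): Height of the locking knob with its pin, m: 0 = pin fully home in a slot, 0.011 to 0.012 = pin tip resting on the track between slots (drawn along so, it drops into a slot it passes), 0.015 = held out on the collar, pin clear of the track, 0.020 = upper stop. A spring pulls it down with 5 N at 0, 8 N at the upper stop.
- plunger_turn (a joint): Twist of the red knob relative to the arm, rad: 0 = normal, 1.5 (stop) = a quarter turn counter-clockwise seen from above; range -0.15 to 1.5. Turns freely only when lifted above 0.015; beyond about 0.8 its two feet rest on the collar's lugs and it stays up. Turned back below about 0.3 the feet fall between the lugs and the spring draws the pin down.
- knob (a point): Middle of the red knob's grip, an upright bar 56 mm long, 14 mm thick, 31 mm tall: 15.5 mm below its top, 199.5 mm above the worktop when the pin is home. It rides on the arm 50 mm from the column's axis. Axes: x along the bar, z up; at twist 0 the bar points along the arm. A red disc of 19 mm radius lies under the bar. The dripper's rim beside it is 164 mm above the worktop.
- swing_handle (a point): Top centre of the arm's upright round dark-wood handle, 22 mm diameter, graspable over its upper 60 mm, top 208 mm above the worktop, 185 mm from the column's axis. Its -x axis points outward along the arm, away from the column.
- outlet (a point): Centre of the underside of the white ceramic dripper's outlet (dripper cone 92 mm wide at the rim, fixed to the arm), 120 mm from the column's axis and 116 mm above the worktop; the dripper passes about 10 mm above the mugs.
- mug_1_mouth (a point): Centre of the mouth of the mug that is green above and white below, 86 mm wide (inside about 75), 88 mm tall, handle towards the robot; it stands loose on the tray under one of the two brass stops.
- mug_2_mouth (a point): Centre of the mouth of the plain white mug, 83 mm wide, 94 mm tall, handle towards the robot, loose on the tray under the other stop. Leave it.
- mug_1: The green-and-white mug; origin under the middle of mug and handle together, handle at its -y side.
- mug_2: The plain white mug; origin under the middle of mug and handle together, handle at its -y side.
- canister_coffee: Bystander: dark grey lidded canister, 105 mm wide, 134 mm tall, loose, origin under its centre.
- mandarin_1: Bystander: mandarin, 60 mm, loose, origin at its underside.

How it is judged:
By the outcome, as a careful person would: the job done as asked, in the order asked, and still so for the second after the job is handed in, with the robot touching nothing.
It also fails if it takes over 70 s, if anything falls off the work surface, if the arm or the gripper's body presses on something with over 40 N, if the wrist force passes 120 N, or if a joint passes its speed limit or range.

## Working session

There is one attempt and no reset: what is moved stays moved. The work goes in short steps, Python scripts to look and compute and a tool call to move; the robot and the scene stay as the last step left them, time stands still between calls to the robot, and variables do not carry over. Pictures are saved under pics/ and viewed, at most 10 in all, crops included, and the job is handed in when it is done.

Besides the shell and the picture viewer there is one more tool, called by a JSON object that holds its "api" and its "payload", one argument or row to a line. drive_tool: Moves the arm, as the interface text tells. Shift numbers are shares of 400 mm and turn numbers shares of 360 degrees, none past 1 either way. Its arguments: {"type":"object","properties":{"targets":{"type":"array"},"gripper":{"type":"number"},"squeeze":{"type":"number"}},"required":["targets"]}

```bash
ls; mkdir -p pics; cat > h.py <<'E'
from station import *
import numpy as np, cv2
def ray(p,px):
    K=np.array(p["intrinsics"]);T=np.array(p["cam_to_world"])
    d=T[:3,:3]@np.linalg.solve(K,[px[0],px[1],1.]);return T[:3,3],d
def atz(p,px,z):
    o,d=ray(p,px);return (o+d*(z-o[2])/d[2])
def tri(a,pa,b,pb):
    o1,d1=ray(a,pa);o2,d2=ray(b,pb)
    s=np.linalg.lstsq(np.c_[d1,-d2],o2-o1,rcond=None)[0]
    x=o1+d1*s[0];y=o2+d2*s[1];return (x+y)/2,np.linalg.norm(x-y)
E
python3 - <<'E'
from h import *
np.set_printoptions(precision=1,suppress=True)
s=get_image("side");t=get_image("top")
cv2.imwrite("pics/a.png",cv2.resize(np.hstack([s["frame"],t["frame"]])[:,:,::-1],(800,300),interpolation=cv2.INTER_AREA))
cv2.imwrite("pics/t.png",t["frame"][:,:,::-1])
cv2.imwrite("pics/s.png",s["frame"][:,:,::-1])
for n,z in dict(stand=0,knob=199.5,swing_handle=208,outlet=116,mug_1_mouth=100,mug_2_mouth=106,canister_coffee=0,mandarin_1=0,track=128).items():
    a=mark_of(n,s);b=mark_of(n,t)
    for L,p in((a,s),(b,t)):
        print(n,[(np.array(q["location"]).round(),round(q["conf"],2),atz(p,q["location"],z)) for q in L[:2]])
    if a and b: print("  tri",tri(s,a[0]["location"],t,b[0]["location"]))
print(state())
E
```

```text
pics
stand [(array([288., 238.]), 0.67, array([ 655.6, -181.1,    0. ]))]
stand [(array([258., 166.]), 0.97, array([ 648. , -174.5,    0. ])), (array([257., 155.]), 0.19, array([ 678.4, -172.6,    0. ]))]
  tri (array([ 653.1, -175.2,   -4.3]), np.float64(8.323025690607096))
knob [(array([270., 180.]), 0.57, array([ 600.8, -162.6,  199.5]))]
knob [(array([288., 190.]), 0.62, array([ 550.3, -242.9,  199.5])), (array([254., 170.]), 0.55, array([ 598.8, -161.7,  199.5]))]
  tri (array([ 564.2, -242.5,  235.3]), np.float64(37.562644479068155))
swing_handle [(array([225., 184.]), 0.64, array([ 463.1, -183.2,  208. ]))]
swing_handle [(array([251., 229.]), 0.73, array([ 459., -154.,  208.]))]
  tri (array([ 462.6, -154.3,  194.5]), np.float64(6.136550963087967))
outlet [(array([247., 209.]), 0.79, array([ 525.6, -177.1,  116. ])), (array([264., 302.]), 0.74, array([ 497.8, -584.9,  116. ]))]
outlet [(array([250., 201.]), 0.94, array([ 533.6, -152.7,  116. ]))]
  tri (array([ 532.1, -152.4,  102.5]), np.float64(5.723108083927779))
mug_1_mouth [(array([264., 193.]), 0.61, array([602.6, -48. ,
[... 847 characters left out ...]
15.926074441291343))
track [(array([284., 203.]), 0.96, array([ 640.7, -179.7,  128. ]))]
track [(array([262., 157.]), 0.59, array([ 645.3, -182.1,  128. ])), (array([256., 166.]), 0.59, array([ 621.3, -168.1,  128. ]))]
  tri (array([ 642.5, -181.7,  129.4]), np.float64(4.779273235947689))
{'t': 1.0, 'joint_positions': array([-1.3,  0.2,  1.5, -0. ,  1.4, -0.2]), 'dq': array([ 0.,  0., -0., -0.,  0.,  0.]), 'joint_torque': array([  0. , -38.3, -29.2,  -0. ,   0. ,   0. ]), 'tool_pos': array([ 244.8, -520.3,  202.3]), 'eef_rot': array([ 0. ,  1. ,  0.2, -0. ]), 'contact_force': array([-0.2, -0.8, -0.6]), 'torque': array([-0., -0., -0.]), 'grasp_force': 0.0, 'gripper_width': 85.4221583409227}
```

View pics/a.png

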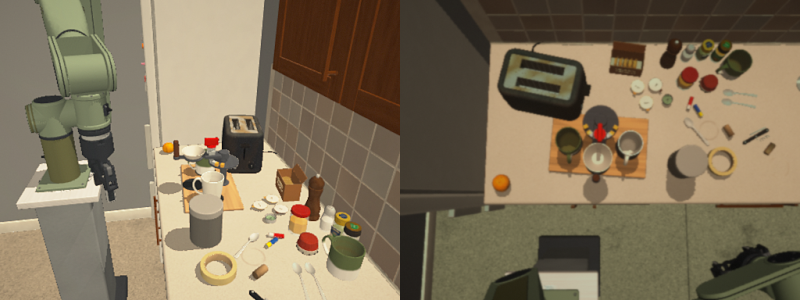

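The top view shows the knob (red) near full-image (254,170), the dripper below it, the green mug to the left (+y) and the white mug to the right (-y). I'll look closer.

```bash
python3 - <<'E'
import cv2,numpy as np
t=cv2.imread("pics/t.png")[135:255,180:320];s=cv2.imread("pics/s.png")[155:275,190:330]
cv2.imwrite("pics/b.png",cv2.resize(np.hstack([s,t]),None,fx=2.85,fy=2.85,interpolation=cv2.INTER_CUBIC))
E
```

```text
(no output)
```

View pics/b.png

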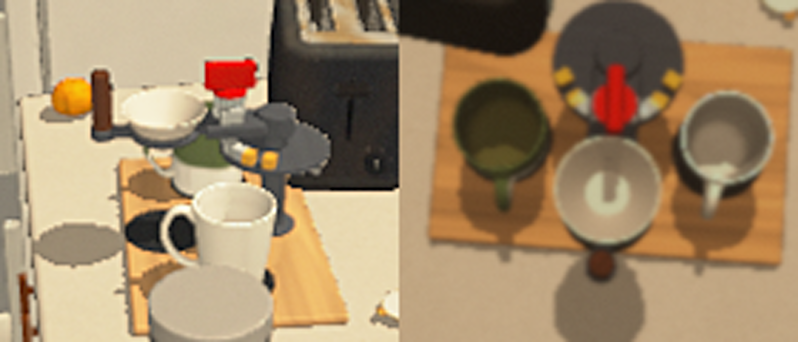

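```bash
python3 - <<'E'
from h import *
np.set_printoptions(precision=1,suppress=True)
t=get_image("top");s=get_image("side")
f=lambda x,y:((x-399)/2.85+180,y/2.85+135)
g=lambda x,y:(x/2.85+190,y/2.85+155)
for n,p,z in[("BL",(430,240),12),("BR",(780,265),12),("TR",(797,52),12),("TL",(445,45),12),("handle",(600,261),208),("dripper rim c",(607,189),164),("green",(501,125),100),("white",(725,137),106),("track disc c",(618,62),120)]:
    print(n,atz(t,f(*p),z))
for n,p,z in[("handle s",(101,72),208),("green",(208,150),100),("tray R",(122,160),12),("tray BL",(133,332),12),("tray BR",(346,320),12)]: print(n,atz(s,g(*p),z))
for p,(r0,r1,c0,c1) in((t,(150,190,240,270)),(s,(170,200,255,285))):
    im=p["frame"].astype(int);m=np.zeros(im.shape[:2],bool);m[r0:r1,c0:c1]=1
    m&=(im[...,0]>120)&(im[...,1]<50)&(im[...,2]<60)
    v,u=np.nonzero(m);print("red",u.mean(),v.mean(),u.min(),u.max(),v.min(),v.max(),len(u),atz(p,(u.mean(),v.mean()),199.5))
    if p is t:
        c=np.cov(u,v);print(c)
        for r in range(v.min(),v.max()+1): print(r,u[v==r].min(),u[v==r].max(),end=';')
E
```

```text
BL [495.1   9.9  12. ]
BR [ 470.7 -328.6   12. ]
TR [ 680.9 -349.7   12. ]
TL [687.8  -1.5  12. ]
handle [ 465.4 -153.9  208. ]
dripper rim c [ 528.4 -160.   164. ]
green [593.6 -64.6 100. ]
white [ 581.7 -267.   106. ]
track disc c [ 647.6 -170.5  120. ]
handle s [ 466.1 -158.8  208. ]
green [ 581.5 -148.2  100. ]
tray R [502.9   3.9  12. ]
tray BL [ 471.3 -338.9   12. ]
tray BR [ 679.9 -355.8   12. ]
red 255.44690265486724 169.7920353982301 249 262 158 180 226 [ 599.3 -165.6  199.5]
[[11.5 -0.8]
 [-0.8 31.4]]
158 254 258;159 253 258;160 253 258;161 253 258;162 253 258;163 253 258;164 253 258;165 251 260;166 250 261;167 250 262;168 249 262;169 249 262;170 249 262;171 249 262;172 249 262;173 249 262;174 249 262;175 249 261;176 250 260;177 250 260;178 252 258;179 253 258;180 254 257;red 270.0531914893617 181.9255319148936 262 279 176 189 188 [ 596.8 -175.1  199.5]
```

```bash
python3 - <<'E'
from h import *
from scipy.spatial.transform import Rotation as R
s=state();w,x,y,z=s["eef_rot"];M=R.from_quat([x,y,z,w]).as_matrix()
print(np.degrees(np.arctan2(M[1,:2],M[0,:2])),M.round(3).tolist(),s["joint_positions"])
E
```

```text
[ 25.19591931 -64.80408068] [[0.905, 0.426, -0.0], [0.426, -0.905, 0.0], [0.0, -0.0, -1.0]] [-1.28149563e+00  2.06598192e-01  1.54150014e+00  1.85382630e-06
  1.39351518e+00 -1.50451378e-01]
```

{"api": "drive_tool", "payload": {
  "targets": [
    [0.08,0.08,0.05,-0.0166],
    [0.08,0.08,0.05,-0.0166],
    [0.08,0.08,0.05,-0.0166],
    [0.08,0.08,0.05,-0.0166],
    [0.08,0.08,0.05,-0.0166]
  ],
  "gripper": 0.8,
  "squeeze": 40
}}

```text
t: 1.6
tool_pos: [405.8, -358.9, 303.3]
eef_rot: [0.0, 0.999, -0.043, 0.0]
contact_force: [-0.0, 0.8, 0.0]
gripper_width: 68.5
grasp_force: 0.0
```

{"api": "drive_tool", "payload": {
  "targets": [
    [0.08,0.08,0,0],
    [0.08,0.08,0,0],
    [0.08,0.08,0,0],
    [0.08,0.08,0,0],
    [0.08,0.08,0,0]
  ]
}}

```text
t: 2.1
tool_pos: [565.9, -198.8, 302.5]
eef_rot: [0.0, 0.999, -0.041, 0.0]
contact_force: [0.5, 0.3, 0.1]
gripper_width: 68.2
grasp_force: 0.0
```

{"api": "drive_tool", "payload": {
  "targets": [
    [0.04,0.04,-0.05,0],
    [0.041,0.04,-0.05,0],
    [0,0,-0.05,0],
    [0,0,-0.025,0],
    [0,0,0,0]
  ]
}}

```text
t: 2.6
tool_pos: [595.9, -167.9, 230.1]
eef_rot: [-0.001, 0.999, -0.041, -0.002]
contact_force: [0.3, -0.0, 0.2]
gripper_width: 68.1
grasp_force: 0.0
```

```bash
python3 - <<'E'
from h import *
np.set_printoptions(precision=1,suppress=True)
t=get_image("top");s=get_image("side")
c=lambda p,r,q:cv2.resize(p["frame"][r:r+110,q:q+130,::-1],None,fx=3,fy=3,interpolation=cv2.INTER_CUBIC)
cv2.imwrite("pics/c.png",np.hstack([c(s,120,210),c(t,120,190)]))
for p in(s,t): print([(q["location"],q["conf"],atz(p,q["location"],199.5)) for q in mark_of("knob",p)[:2]])
# project tcp
x=state()["tool_pos"]
for p in(s,t):
    T=np.linalg.inv(p["cam_to_world"]);v=p["intrinsics"]@(T[:3,:3]@x+T[:3,3]);print(v[:2]/v[2])
E
```

```text
[([271.5, 182.3], 0.72, array([ 600.4, -178.5,  199.5]))]
[([252.3, 169.9], 0.49, array([ 599. , -158.2,  199.5]))]
[270.2 170.4]
[257.3 167.7]
```

View pics/c.png

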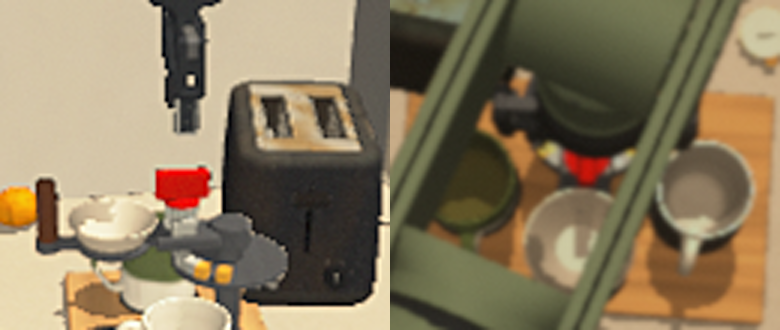

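Side view: fingers (~(272,164)) are straight above the red bar (~(271,182)). Descending.

{"api": "drive_tool", "payload": {
  "targets": [
    [0.004,0,-0.03,0],
    [0,0,-0.03,0],
    [0,0,-0.03,0],
    [0,0,-0.0175,0],
    [0,0,0,0]
  ]
}}

```text
t: 3.3
tool_pos: [597.4, -167.7, 186.7]
eef_rot: [-0.001, 0.999, -0.041, -0.002]
contact_force: [0.2, 0.3, -0.0]
gripper_width: 68.3
grasp_force: 0.0
```

{"api": "drive_tool", "payload": {
  "targets": [
    [0,0,0,0],
    [0,0,0,0],
    [0,0,0,0],
    [0,0,0,0],
    [0,0,0,0]
  ],
  "gripper": 0
}}

```text
t: 3.8
tool_pos: [599.0, -168.3, 189.7]
eef_rot: [0.0, 0.999, -0.041, 0.0]
contact_force: [0.0, -0.3, 0.1]
gripper_width: 0.3
grasp_force: 0.0
```

```bash
python3 - <<'E'
from h import *
np.set_printoptions(precision=1,suppress=True)
t=get_image("top");s=get_image("side")
c=lambda p,r,q:cv2.resize(p["frame"][r:r+110,q:q+130,::-1],None,fx=3,fy=3,interpolation=cv2.INTER_CUBIC)
cv2.imwrite("pics/d.png",np.hstack([c(s,120,210),c(t,120,190)]))
print(state()["tool_pos"],state()["grasp_force"],state()["gripper_width"],state()["contact_force"])
x=state()["tool_pos"]
for p in(s,t):
    T=np.linalg.inv(p["cam_to_world"]);v=p["intrinsics"]@(T[:3,:3]@x+T[:3,3]);print(v[:2]/v[2])
E
```

```text
[ 598.9 -168.3  189.5] 0.0 0.27657942358796117 [0.9 1.3 0.6]
[270.2 184. ]
[256.5 170.7]
```

View pics/d.png

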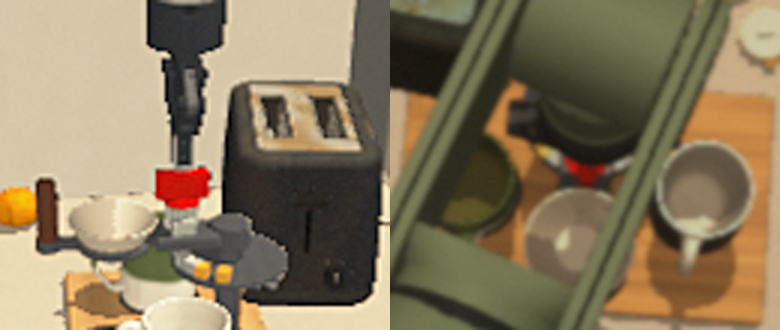

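```bash
python3 - <<'E'
from h import *
np.set_printoptions(precision=1,suppress=True)
s=get_image("side");t=get_image("top")
def proj(p,x):
    T=np.linalg.inv(p["cam_to_world"]);v=p["intrinsics"]@(T[:3,:3]@np.array(x,float)+T[:3,3]);return v[:2]/v[2]
print("cams",np.array(s["cam_to_world"])[:3,3],np.array(t["cam_to_world"])[:3,3])
im=s["frame"].astype(int);m=(im[...,0]>120)&(im[...,1]<50)&(im[...,2]<60);m[:170]=0;m[200:]=0;m[:,:255]=0;m[:,285:]=0
v,u=np.nonzero(m);print("red",u.mean(),v.mean(),len(u),u.min(),u.max(),v.min(),v.max())
k=[604,-165,199.5]
for z in(184,215):print(z,[proj(s,[x,-166,z]) for x in(571,599,627)])
print("tri red",tri(s,(270.05,181.93),t,(255.45,169.79)))
a=cv2.resize(s["frame"][130:205,240:300,::-1],None,fx=7,fy=7,interpolation=cv2.INTER_NEAREST)
b=cv2.resize(t["frame"][135:210,225:275,::-1],None,fx=7,fy=7,interpolation=cv2.INTER_NEAREST)
cv2.imwrite("pics/e.png",np.hstack([a,b]))
E
```

```text
cams [  370.4 -1212.8   688.6] [ 419.2 -150.3 1186.5]
red 270.04347826086956 182.0326086956522 184 262 279 176 189
184 [array([260.9, 186. ]), array([270.1, 185.3]), array([279.2, 184.6])]
215 [array([261. , 176.5]), array([270.2, 175.9]), array([279.5, 175.2])]
tri red (array([ 599.5, -165.6,  195.1]), np.float64(1.2387268110945044))
```

View pics/e.png

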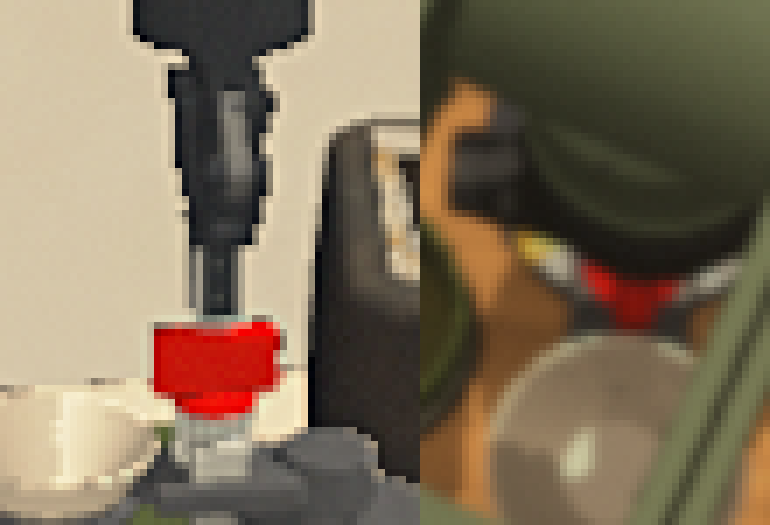

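{"api": "drive_tool", "payload": {
  "targets": [
    [0,0,0.05,0],
    [0,0,0.05,0],
    [0,0,0,0],
    [0,0,0,0]
  ]
}}

```text
t: 4.4
tool_pos: [599.0, -168.4, 229.4]
eef_rot: [0.0, 0.999, -0.041, 0.0]
contact_force: [-1.0, -0.1, -0.3]
gripper_width: -0.1
grasp_force: 0.0
```

```bash
python3 - <<'E'
from h import *
np.set_printoptions(precision=1,suppress=True)
s=get_image("side");t=get_image("top")
x=state()["tool_pos"]
T=np.linalg.inv(s["cam_to_world"])
def proj(x): v=s["intrinsics"]@(T[:3,:3]@np.array(x)+T[:3,3]);return v[:2]/v[2]
p=proj(x);print(x,p,proj(x+[0,0,73]))
b=s["frame"][110:200,240:300,::-1].copy();b[int(p[1])-110,int(p[0])-240-8:int(p[0])-240+8]=(255,0,255)
cv2.imwrite("pics/f.png",cv2.resize(b,None,fx=6,fy=6,interpolation=cv2.INTER_NEAREST))
E
```

```text
[ 598.  -168.   227.8] [270.1 172.2] [270.5 148.8]
```

View pics/f.png

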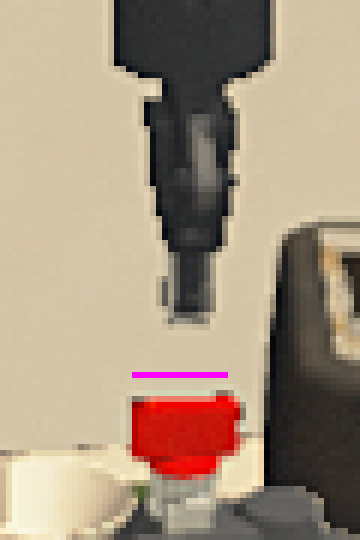

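The shut tips show at row ~163.5 rather than the projected TCP row of 172 (magenta), so they stand about 27 mm higher than the TCP reading. This fits with them closing just over the bar top at 215. I'll grasp about 27 mm deeper, watching the force.

{"api": "drive_tool", "payload": {
  "targets": [
    [0,0,0,0],
    [0,0,0,0],
    [0,0,0,0],
    [0,0,0,0]
  ],
  "gripper": 0.7
}}

```text
t: 4.9
tool_pos: [598.7, -168.2, 229.0]
eef_rot: [-0.0, 0.999, -0.041, -0.0]
contact_force: [0.6, -0.1, 0.0]
gripper_width: 58.3
grasp_force: 0.0
```

{"api": "drive_tool", "payload": {
  "targets": [
    [0,0,-0.04,0],
    [0,0,-0.04,0],
    [0,0,-0.03,0],
    [0,0,-0.02,0],
    [0,0,0,0]
  ]
}}

```text
t: 5.4
tool_pos: [597.8, -167.9, 175.6]
eef_rot: [-0.001, 0.999, -0.041, -0.001]
contact_force: [0.3, 0.5, -0.4]
gripper_width: 59.9
grasp_force: 0.0
```

{"api": "drive_tool", "payload": {
  "targets": [
    [0,0,-0.015,0],
    [0,0,-0.015,0],
    [0,0,0,0]
  ]
}}

```text
t: 5.7
tool_pos: [598.4, -168.1, 164.5]
eef_rot: [-0.0, 0.999, -0.041, -0.001]
contact_force: [-0.3, -0.4, -0.0]
gripper_width: 59.9
grasp_force: 0.0
```

{"api": "drive_tool", "payload": {
  "targets": [
    [0,0,0,0],
    [0,0,0,0],
    [0,0,0,0],
    [0,0,0,0],
    [0,0,0,0]
  ],
  "gripper": 0
}}

```text
t: 6.2
tool_pos: [599.4, -167.5, 166.0]
eef_rot: [-0.001, 0.999, -0.041, 0.001]
contact_force: [0.5, 4.3, 3.4]
gripper_width: 12.7
grasp_force: 42.1
```

{"api": "drive_tool", "payload": {
  "targets": [
    [0,0,0.015,0],
    [0,0,0.015,0],
    [0,0,0.0125,0],
    [0,0,0.003,0],
    [0,0,0,0]
  ],
  "squeeze": 60
}}

```text
t: 6.7
tool_pos: [599.0, -167.4, 181.6]
eef_rot: [-0.001, 0.999, -0.041, -0.0]
contact_force: [5.0, 2.7, -7.1]
gripper_width: 12.8
grasp_force: 62.2
```

{"api": "drive_tool", "payload": {
  "targets": [
    [0,0,0.005,0],
    [0,0,0,0.01],
    [0,0,0,0.02],
    [0,0,0,0.02],
    [0,0,0,0.02]
  ]
}}

```text
t: 7.2
tool_pos: [599.1, -167.7, 183.3]
eef_rot: [-0.001, 0.984, 0.181, 0.0]
contact_force: [5.0, 2.0, -8.0]
gripper_width: 12.6
grasp_force: 62.2
```

{"api": "drive_tool", "payload": {
  "targets": [
    [0,0,0,0.02],
    [0,0,0,0.02],
    [0,0,0,0.02],
    [0,0,0,0.02],
    [0,0,0,0]
  ]
}}

```text
t: 7.7
tool_pos: [599.2, -167.7, 183.3]
eef_rot: [-0.001, 0.908, 0.418, 0.0]
contact_force: [5.1, 2.7, -8.5]
gripper_width: 12.6
grasp_force: 62.2
```

{"api": "drive_tool", "payload": {
  "targets": [
    [0,0,0,0.02],
    [0,0,0,0.02],
    [0,0,0,0.02],
    [0,0,0,0.014],
    [0,0,0,0]
  ]
}}

```text
t: 8.2
tool_pos: [599.3, -167.7, 183.3]
eef_rot: [-0.0, 0.788, 0.616, 0.001]
contact_force: [5.9, 2.7, -8.5]
gripper_width: 12.8
grasp_force: 62.2
```

{"api": "drive_tool", "payload": {
  "targets": [
    [0,0,-0.005,0],
    [0,0,-0.005,0],
    [0,0,0,0]
  ]
}}

```text
t: 8.5
tool_pos: [599.4, -167.7, 180.9]
eef_rot: [-0.0, 0.788, 0.615, 0.001]
contact_force: [4.5, 2.6, -4.9]
gripper_width: 12.3
grasp_force: 62.7
```

{"api": "drive_tool", "payload": {
  "targets": [
    [0,0,0,0],
    [0,0,0,0],
    [0,0,0,0],
    [0,0,0,0],
    [0,0,0,0]
  ],
  "gripper": 0.7
}}

```text
t: 9.0
tool_pos: [598.7, -168.6, 181.8]
eef_rot: [0.0, 0.788, 0.615, -0.0]
contact_force: [-0.2, -0.5, -0.3]
gripper_width: 59.6
grasp_force: 0.0
```

{"api": "drive_tool", "payload": {
  "targets": [
    [0,0,0.05,0.02],
    [-0.02,0,0.05,0.02],
    [-0.05,0,0.05,0.023],
    [-0.06,0,0.05,0.023],
    [-0.06,0.01,0,0.023]
  ]
}}

```text
t: 9.5
tool_pos: [523.9, -165.6, 265.4]
eef_rot: [0.004, 0.533, 0.846, 0.0]
contact_force: [0.6, 0.1, 0.0]
gripper_width: 59.4
grasp_force: 0.0
```

```bash
python3 - <<'E'
from h import *
np.set_printoptions(precision=1,suppress=True)
s=get_image("side");t=get_image("top")
for p,(r0,r1,c0,c1) in((t,(150,190,240,275)),(s,(160,200,250,290))):
    im=p["frame"].astype(int);m=np.zeros(im.shape[:2],bool);m[r0:r1,c0:c1]=1
    m&=(im[...,0]>110)&(im[...,1]<50)&(im[...,2]<60)
    v,u=np.nonzero(m);print("red",u.mean(),v.mean(),u.min(),u.max(),v.min(),v.max(),len(u))
for n,z in(("swing_handle",208),("outlet",116),("knob",215)):
    for p in(s,t): print(n,[(np.array(q["location"]),round(q["conf"],2),atz(p,q["location"],z)) for q in mark_of(n,p)[:2]])
c=lambda p,r,q:cv2.resize(p["frame"][r:r+110,q:q+130,::-1],None,fx=3,fy=3,interpolation=cv2.INTER_CUBIC)
cv2.imwrite("pics/g.png",np.hstack([c(s,130,210),c(t,130,190)]))
E
```

```text
<stdin>:7: RuntimeWarning: Mean of empty slice.
  ret = ret.dtype.type(ret / rcount)
Traceback (most recent call last):
ValueError: zero-size array to reduction operation minimum which has no identity
```

{"api": "drive_tool", "payload": {
  "targets": [
    [-0.05,0.01,0,0.0235],
    [-0.05,0.01,0,0.0235],
    [-0.047,0.005,0,0.0235],
    [0,0,0,0.0235],
    [0,0,0,0.0235]
  ]
}}

```text
t: 10.1
tool_pos: [464.1, -154.4, 261.3]
eef_rot: [0.0, 0.194, 0.981, -0.0]
contact_force: [0.5, 0.1, 0.2]
gripper_width: 59.8
grasp_force: 0.0
```

{"api": "drive_tool", "payload": {
  "targets": [
    [0,0,0,0.0235],
    [0,0,0,0.0235],
    [0,0,0,0]
  ]
}}

```text
t: 10.4
tool_pos: [464.5, -154.4, 261.1]
eef_rot: [-0.0, 0.05, 0.999, 0.0]
contact_force: [0.1, -0.7, -0.2]
gripper_width: 60.1
grasp_force: 0.0
```

```bash
python3 - <<'E'
from h import *
np.set_printoptions(precision=1,suppress=True)
s=get_image("side")
im=s["frame"].astype(int);m=(im[...,0]>110)&(im[...,1]<50)&(im[...,2]<60);m[:160]=0;m[200:]=0;m[:,:250]=0;m[:,290:]=0
v,u=np.nonzero(m);print("red",u.mean(),v.mean(),len(u),u.min(),u.max(),v.min(),v.max())
print([(q["location"],q["conf"],atz(s,q["location"],208)) for q in mark_of("swing_handle",s)[:2]])
cv2.imwrite("pics/g.png",cv2.resize(s["frame"][120:220,190:300,::-1],None,fx=5,fy=5,interpolation=cv2.INTER_CUBIC))
E
```

```text
red 270.29213483146066 178.8314606741573 89 265 275 170 184
[([223.1, 183.9], 0.61, array([ 456.8, -182.8,  208. ])), ([284.9, 201.2], 0.5, array([ 606.3, -318.7,  208. ]))]
```

View pics/g.png

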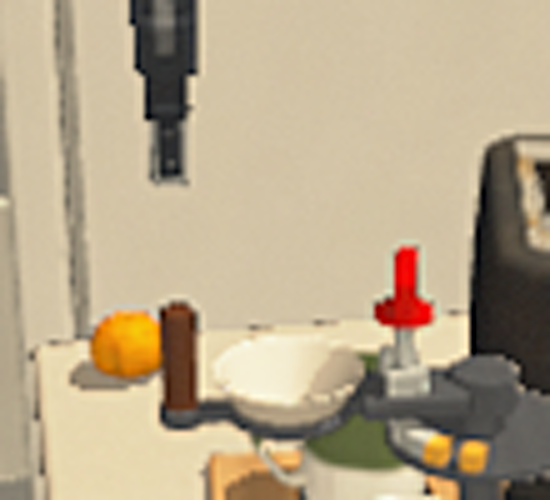

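The knob is held up and twisted (bar seen end-on at ~(271,174)), and the gripper is over the handle, about 4 mm short in x. Descending onto the handle.

{"api": "drive_tool", "payload": {
  "targets": [
    [0.01,-0.002,-0.075,0],
    [0,0,-0.075,0],
    [0,0,-0.065,0],
    [0,0,-0.04,0],
    [0,0,-0.02,0]
  ]
}}

```text
t: 11.0
tool_pos: [466.9, -154.4, 149.3]
eef_rot: [-0.002, 0.05, 0.999, 0.001]
contact_force: [-0.1, 0.1, -0.1]
gripper_width: 59.9
grasp_force: 0.0
```

{"api": "drive_tool", "payload": {
  "targets": [
    [0,0,0,0],
    [0,0,0,0],
    [0,0,0,0],
    [0,0,0,0]
  ],
  "gripper": 0,
  "squeeze": 30
}}

```text
t: 11.4
tool_pos: [468.9, -155.8, 152.9]
eef_rot: [0.001, 0.049, 0.999, -0.001]
contact_force: [-1.2, -0.7, 1.7]
gripper_width: 20.8
grasp_force: 30.0
```

{"api": "drive_tool", "payload": {
  "targets": [
    [0.006,0.0425,0,-0.015],
    [0.01,0.042,0,-0.015],
    [0.014,0.041,0,-0.015],
    [0.018,0.039,0,-0.015],
    [0.021,0.037,0,-0.015]
  ]
}}

```text
t: 11.9
tool_pos: [495.5, -74.0, 152.9]
eef_rot: [-0.0, 0.283, 0.959, -0.0]
contact_force: [-2.3, -1.0, 4.0]
gripper_width: 21.0
grasp_force: 30.3
```

{"api": "drive_tool", "payload": {
  "targets": [
    [0.025,0.035,0,-0.015],
    [0.028,0.0325,0,-0.015],
    [0.031,0.03,0,-0.015],
    [0.0335,0.0265,0,-0.015],
    [0.036,0.0235,0,-0.015]
  ]
}}

```text
t: 12.4
tool_pos: [556.6, -13.9, 152.9]
eef_rot: [-0.001, 0.499, 0.867, 0.0]
contact_force: [-4.6, 1.1, 5.2]
gripper_width: 20.9
grasp_force: 30.5
```

{"api": "drive_tool", "payload": {
  "targets": [
    [0,0,0,0],
    [0,0,0,0],
    [0,0,0,0]
  ]
}}

```text
t: 12.7
tool_pos: [557.3, -13.9, 152.8]
eef_rot: [-0.0, 0.496, 0.868, 0.002]
contact_force: [-2.0, 5.8, 5.2]
gripper_width: 21.2
grasp_force: 30.5
```

```bash
python3 - <<'E'
from h import *
np.set_printoptions(precision=1,suppress=True)
s=get_image("side");t=get_image("top")
st=state();print(st["tool_pos"],st["contact_force"],st["gripper_width"])
for n,z in(("swing_handle",208),("outlet",116),("knob",214.5),("mug_1_mouth",100)):
    for p in(s,t): print(n,[(np.array(q["location"]),round(q["conf"],2),atz(p,q["location"],z)) for q in mark_of(n,p)[:2]])
c=lambda p,r,q:cv2.resize(p["frame"][r:r+110,q:q+130,::-1],None,fx=3,fy=3,interpolation=cv2.INTER_CUBIC)
cv2.imwrite("pics/i.png",np.hstack([c(s,130,210),c(t,130,190)]))
E
```

```text
[557.1 -14.  152.9] [-2.7  6.   5.4] 20.867809608633664
swing_handle [(array([243. , 163.1]), 0.89, array([536.5, -34.9, 208. ]))]
swing_handle [(array([190.6, 188. ]), 0.55, array([554.8, -14.9, 208. ]))]
outlet [(array([255.4, 194. ]), 0.92, array([569.1, -81.5, 116. ])), (array([285. , 234.1]), 0.3, array([ 605.8, -334.6,  116. ]))]
outlet [(array([214.7, 180. ]), 0.83, array([588.1, -63.1, 116. ])), (array([361.9, 216. ]), 0.48, array([ 496.1, -435.1,  116. ]))]
knob [(array([273.7, 171.2]), 0.73, array([ 616.9, -132.4,  214.5]))]
knob [(array([238.7, 158.1]), 0.79, array([ 624.2, -126.4,  214.5])), (array([257.4, 154.5]), 0.35, array([ 632.7, -170. ,  214.5]))]
mug_1_mouth [(array([261.5, 193.2]), 0.84, array([595.9, -47.6, 100. ])), (array([243.9, 165.6]), 0.28, array([573.5, 203.4, 100. ]))]
mug_1_mouth []
```

View pics/i.png

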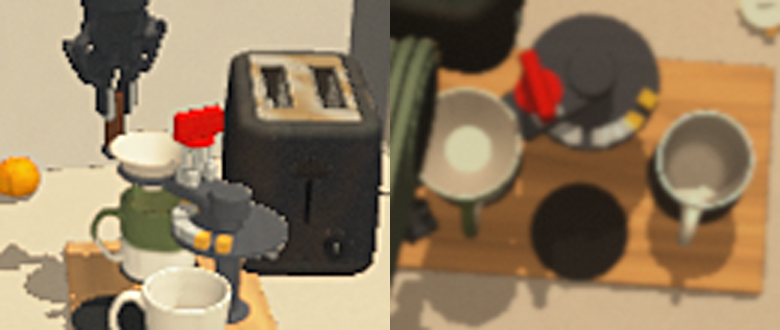

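The dripper sits over the green mug, the knob is at about (623,-128) and the bar yaw is about 22°. Releasing the handle and going to the knob.

{"api": "drive_tool", "payload": {
  "targets": [
    [0,0,0,0],
    [0,0,0,0],
    [0,0,0,0],
    [0,0,0,0]
  ],
  "gripper": 0.7
}}

```text
t: 13.6
tool_pos: [556.9, -15.9, 151.3]
eef_rot: [0.0, 0.497, 0.868, -0.0]
contact_force: [0.5, -0.3, -0.4]
gripper_width: 59.7
grasp_force: 0.0
```

{"api": "drive_tool", "payload": {
  "targets": [
    [0,0,0.06,0],
    [0,0,0.08,0.023],
    [0,0,0.08,0.023],
    [0.02,-0.04,0.03,0.023],
    [0.03,-0.06,0,0.023]
  ]
}}

```text
t: 14.1
tool_pos: [578.9, -55.5, 255.3]
eef_rot: [0.003, 0.225, 0.974, 0.0]
contact_force: [-0.0, -1.0, -0.9]
gripper_width: 59.6
grasp_force: 0.0
```

{"api": "drive_tool", "payload": {
  "targets": [
    [0.03,-0.06,0,0.023],
    [0.04,-0.06,0,0.023],
    [0.04,-0.065,0,0.023],
    [0,0,0,0.023],
    [0,0,0,0.023]
  ]
}}

```text
t: 14.6
tool_pos: [621.1, -130.9, 250.7]
eef_rot: [-0.0, -0.132, 0.991, 0.0]
contact_force: [-0.4, 0.8, 0.2]
gripper_width: 59.7
grasp_force: 0.0
```

{"api": "drive_tool", "payload": {
  "targets": [
    [0,0,0,0.02],
    [0,0,0,0],
    [0,0,0,0]
  ]
}}

```text
t: 14.9
tool_pos: [620.9, -129.6, 251.3]
eef_rot: [-0.0, -0.191, 0.982, 0.0]
contact_force: [-0.1, 0.2, -0.7]
gripper_width: 60.0
grasp_force: 0.0
```

{"api": "drive_tool", "payload": {
  "targets": [
    [0.005,0.002,-0.06,0],
    [0,0,-0.06,0],
    [0,0,-0.04,0],
    [0,0,-0.015,0],
    [0,0,0,0]
  ]
}}

```text
t: 15.4
tool_pos: [622.4, -128.5, 180.4]
eef_rot: [-0.001, -0.192, 0.981, 0.001]
contact_force: [-0.3, -0.4, -0.3]
gripper_width: 60.1
grasp_force: 0.0
```

{"api": "drive_tool", "payload": {
  "targets": [
    [0,0,0,0],
    [0,0,0,0],
    [0,0,0,0],
    [0,0,0,0],
    [0,0,0,0]
  ],
  "gripper": 0,
  "squeeze": 40
}}

```text
t: 15.9
tool_pos: [623.2, -127.5, 183.1]
eef_rot: [0.001, -0.192, 0.981, 0.001]
contact_force: [-2.7, 3.7, 5.7]
gripper_width: 12.8
grasp_force: 41.2
```

{"api": "drive_tool", "payload": {
  "targets": [
    [0,0,0.005,0],
    [0,0,0,-0.015],
    [0,0,0,-0.022],
    [0,0,0,-0.022],
    [0,0,0,-0.022]
  ]
}}

```text
t: 16.4
tool_pos: [622.9, -127.1, 183.2]
eef_rot: [-0.0, 0.064, 0.998, 0.001]
contact_force: [-0.4, 6.4, 1.3]
gripper_width: 13.4
grasp_force: 40.5
```

{"api": "drive_tool", "payload": {
  "targets": [
    [0,0,0,-0.022],
    [0,0,0,-0.022],
    [0,0,0,-0.022],
    [0,0,0,-0.022],
    [0,0,0,-0.022]
  ]
}}

```text
t: 16.9
tool_pos: [622.1, -126.8, 180.4]
eef_rot: [-0.002, 0.398, 0.917, 0.001]
contact_force: [2.2, 5.3, -6.8]
gripper_width: 12.9
grasp_force: 39.5
```

{"api": "drive_tool", "payload": {
  "targets": [
    [0,0,0,-0.022],
    [0,0,0,-0.014],
    [0,0,0,0]
  ]
}}

```text
t: 17.2
tool_pos: [621.7, -127.1, 180.4]
eef_rot: [-0.003, 0.497, 0.868, 0.0]
contact_force: [0.5, 3.7, -7.8]
gripper_width: 13.0
grasp_force: 39.4
```

{"api": "drive_tool", "payload": {
  "targets": [
    [0,0,-0.005,0],
    [0,0,-0.005,0],
    [0,0,-0.003,0],
    [0,0,0,0]
  ]
}}

```text
t: 17.6
tool_pos: [622.0, -127.1, 176.8]
eef_rot: [-0.002, 0.496, 0.868, 0.001]
contact_force: [0.6, 5.2, -7.0]
gripper_width: 13.0
grasp_force: 39.6
```

{"api": "drive_tool", "payload": {
  "targets": [
    [0,0,0,0],
    [0,0,0,0],
    [0,0,0,0],
    [0,0,0,0],
    [0,0,0,0]
  ],
  "gripper": 0.7
}}

```text
t: 18.1
tool_pos: [623.3, -129.3, 179.0]
eef_rot: [0.001, 0.497, 0.868, -0.0]
contact_force: [-0.5, 0.2, 0.5]
gripper_width: 60.2
grasp_force: 0.0
```

```bash
cat > red.py <<'E'
from h import *
s=get_image("side");im=s["frame"].astype(int);m=(im[...,0]>110)&(im[...,1]<50)&(im[...,2]<60);m[:155]=0;m[200:]=0;m[:,:245]=0;m[:,290:]=0
v,u=np.nonzero(m);print("red side",u.mean().round(1),v.mean().round(1),len(u),u.min(),u.max(),v.min(),v.max())
E
python3 red.py
```

```text
red side 275.5 176.8 129 269 282 169 183
```

{"api": "drive_tool", "payload": {
  "targets": [
    [0,0,0.08,0],
    [0,0,0.08,0],
    [-0.03,0.05,0.03,0],
    [-0.05,0.09,0,0],
    [-0.05,0.09,0,0]
  ]
}}

```text
t: 18.65
tool_pos: [571.0, -36.5, 255.3]
eef_rot: [0.001, 0.498, 0.867, 0.0]
contact_force: [-0.2, 0.3, -0.4]
gripper_width: 59.6
grasp_force: 0.0
```

{"api": "drive_tool", "payload": {
  "targets": [
    [-0.036,0.055,0,0],
    [0,0,-0.06,0],
    [0,0,-0.09,0],
    [0,0,-0.08,0],
    [0,0,-0.027,0]
  ]
}}

```text
t: 19.15
tool_pos: [553.7, -14.1, 147.7]
eef_rot: [-0.003, 0.497, 0.868, -0.001]
contact_force: [-1.1, 0.6, -1.1]
gripper_width: 59.7
grasp_force: 0.0
```

{"api": "drive_tool", "payload": {
  "targets": [
    [0,0,0,0],
    [0,0,0,0],
    [0,0,0,0],
    [0,0,0,0],
    [0,0,0,0]
  ],
  "gripper": 0,
  "squeeze": 25
}}

```text
t: 19.65
tool_pos: [558.4, -15.1, 153.8]
eef_rot: [0.002, 0.497, 0.868, 0.001]
contact_force: [-0.1, 0.0, 5.6]
gripper_width: 21.3
grasp_force: 26.8
```

```bash
python3 red.py
```

```text
red side 275.0 176.1 143 269 282 169 182
```

{"api": "drive_tool", "payload": {
  "targets": [
    [0.006,0.0035,0,-0.0024],
    [0.006,0.0035,0,-0.0024],
    [0.006,0.0035,0,-0.0024],
    [0.006,0.0033,0,-0.0024]
  ]
}}

```text
t: 20.1
tool_pos: [567.4, -10.1, 153.7]
eef_rot: [0.002, 0.523, 0.852, -0.0]
contact_force: [-3.4, -2.7, 8.4]
gripper_width: 20.8
grasp_force: 27.1
```

{"api": "drive_tool", "payload": {
  "targets": [
    [0.006,0.0033,0,-0.0024],
    [0.006,0.0033,0,-0.0024],
    [0.006,0.0033,0,-0.0024]
  ]
}}

```text
t: 20.4
tool_pos: [570.6, -8.6, 153.6]
eef_rot: [-0.001, 0.542, 0.841, -0.005]
contact_force: [-15.5, -9.8, 14.7]
gripper_width: 21.1
grasp_force: 28.4
```

```bash
python3 red.py
```

```text
red side 276.3 176.2 139 271 283 169 182
```

```bash
cat red.py > r2.py; cat >> r2.py <<'E'
t=get_image("top");T=np.linalg.inv(s["cam_to_world"])
def proj(x): v=s["intrinsics"]@(T[:3,:3]@np.array(x)+T[:3,3]);return (v[:2]/v[2]).round(1)
for l in(0,11.5,15,20): print(l,proj([624,-126.5,215+l]),proj([624,-126.5,181+l]))
print(state()["contact_force"],state()["torque"])
c=lambda p,r,q:cv2.resize(p["frame"][r:r+85,q:q+75,::-1],None,fx=5,fy=5,interpolation=cv2.INTER_CUBIC)
cv2.imwrite("pics/j.png",np.hstack([c(s,130,225),c(t,130,185)]))
E
python3 r2.py
```

```text
red side 276.3 176.2 139 271 283 169 182
0 [275.6 170.1] [275.3 180.2]
11.5 [275.7 166.7] [275.4 176.9]
15 [275.7 165.6] [275.4 175.8]
20 [275.7 164.1] [275.5 174.3]
[-12.0967362   -7.99073647  13.94333925] [-1.24158736  1.89692397  0.22664965]
```

View pics/j.png

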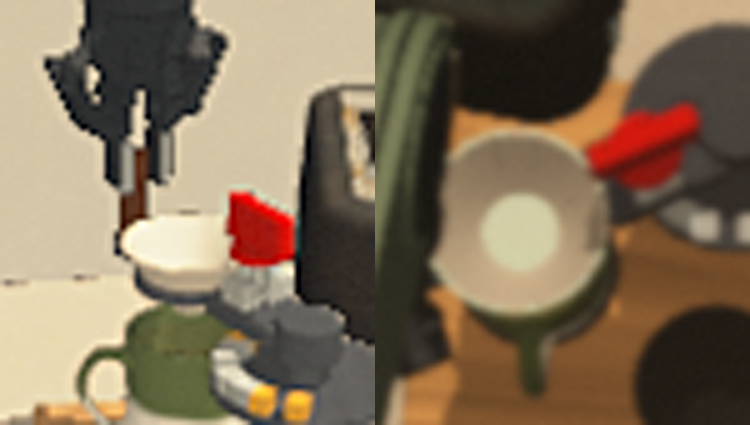

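The knob centroid row (176.2) matches the predicted home height (~176), against ~173 when on the track, so the pin has already dropped and the arm is pressing on the slot's far side. I'll check this by pulling the other way.

{"api": "drive_tool", "payload": {
  "targets": [
    [-0.006,-0.0033,0,0.0024],
    [-0.006,-0.0033,0,0.0024],
    [-0.006,-0.0033,0,0.0024],
    [-0.006,-0.0035,0,0.0024],
    [0,0,0,0]
  ]
}}

```text
t: 21.05
tool_pos: [564.6, -11.8, 153.6]
eef_rot: [0.002, 0.517, 0.856, -0.0]
contact_force: [-2.4, -1.6, 7.1]
gripper_width: 20.9
grasp_force: 27.1
```

{"api": "drive_tool", "payload": {
  "targets": [
    [-0.006,-0.0035,0,0.0024],
    [-0.006,-0.0035,0,0.0024],
    [-0.006,-0.0035,0,0.0024],
    [-0.006,-0.0035,0,0.0024],
    [0,0,0,0]
  ]
}}

```text
t: 21.55
tool_pos: [556.6, -16.6, 153.6]
eef_rot: [0.003, 0.49, 0.871, 0.001]
contact_force: [3.7, 1.2, 5.2]
gripper_width: 20.9
grasp_force: 27.1
```

```bash
python3 red.py
```

```text
red side 274.8 176.4 145 269 281 169 183
```

{"api": "drive_tool", "payload": {
  "targets": [
    [-0.006,-0.0035,0,0.0024],
    [-0.006,-0.0035,0,0.0024],
    [0,0,0,0]
  ]
}}

```text
t: 21.9
tool_pos: [554.7, -18.0, 153.6]
eef_rot: [0.005, 0.477, 0.879, 0.004]
contact_force: [12.1, 3.8, 0.9]
gripper_width: 21.2
grasp_force: 27.2
```

It resists both ways with about 9–10 mm of play, which matches the slot, so the arm is locked. Centring, releasing and withdrawing.

{"api": "drive_tool", "payload": {
  "targets": [
    [0.006,0.0035,0,-0.0024],
    [0.006,0.0035,0,-0.0024],
    [0.006,0.0035,0,-0.0024],
    [0.006,0.0035,0,-0.0024],
    [0,0,0,0]
  ]
}}

```text
t: 22.4
tool_pos: [561.1, -14.1, 153.5]
eef_rot: [0.002, 0.503, 0.864, 0.0]
contact_force: [2.0, -1.0, 8.2]
gripper_width: 21.3
grasp_force: 27.2
```

{"api": "drive_tool", "payload": {
  "targets": [
    [0,0,0,0],
    [0,0,0,0],
    [0,0,0,0],
    [0,0,0,0],
    [0,0,0,0]
  ],
  "gripper": 0.7
}}

```text
t: 22.9
tool_pos: [558.5, -13.3, 150.9]
eef_rot: [-0.001, 0.503, 0.864, -0.0]
contact_force: [-0.2, 0.2, -0.5]
gripper_width: 59.7
grasp_force: 0.0
```

{"api": "drive_tool", "payload": {
  "targets": [
    [0,0,0.06,0],
    [0,0,0.1,0],
    [0,0,0.1,0],
    [-0.1,0,0.05,0],
    [-0.12,0,0,0]
  ]
}}

```text
t: 23.4
tool_pos: [473.4, -14.1, 279.7]
eef_rot: [0.004, 0.503, 0.864, 0.001]
contact_force: [0.1, 0.5, 0.9]
gripper_width: 59.9
grasp_force: 0.0
```

{"api": "drive_tool", "payload": {
  "targets": [
    [-0.12,0,0,0],
    [-0.05,0,0,0],
    [0,0,0,0],
    [0,0,0,0]
  ]
}}

```text
t: 23.8
tool_pos: [403.5, -13.5, 275.9]
eef_rot: [0.001, 0.503, 0.864, 0.0]
contact_force: [0.4, -0.6, 0.3]
gripper_width: 59.6
grasp_force: 0.0
```

```bash
cat red.py > r3.py; cat >> r3.py <<'E'
t=get_image("top")
c=lambda p,r,q:cv2.resize(p["frame"][r:r+100,q:q+95,::-1],None,fx=4,fy=4,interpolation=cv2.INTER_CUBIC)
cv2.imwrite("pics/k.png",np.hstack([c(s,140,205),c(t,135,185)]))
E
python3 r3.py
```

```text
red side 275.5 176.2 143 270 283 169 182
```

View pics/k.png

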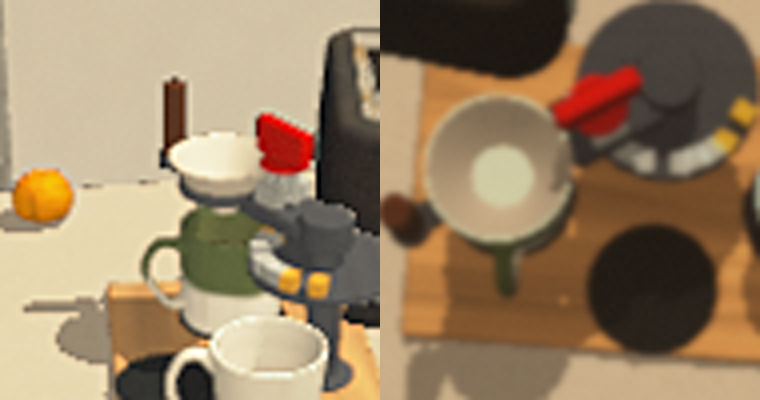

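The final picture shows the dripper over the green mug (outlet at about (500,175) in the crop's top view), the knob down at home height and the gripper clear. Handing in.

```bash
python3 -c "from station import *; print(sign_off())"
```

```text
the job is handed in; nothing more can be done
None
```

The arm is locked with its dripper over the green-and-white mug. The pin is down in the stop's slot (by the camera, and the arm resisted pushes both ways), the gripper is clear and the job is handed in.

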